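# Pin a stack of slide trays with the lock rod

### The arm

A 6-joint arm with a two-finger parallel gripper is mounted at the origin on the work surface. World frame = base frame: x ahead of the robot, y to its left, z up, the work surface at z = 0. Lengths are in mm, angles in rad, forces in N, time in s.
With the tool pointing down it reaches from about 350 to 775 mm from the base axis. Payload 7.3 kg.
Tool frame: the origin (TCP) lies between the finger pads; the fingertips stand 25 mm ahead of it and the grasp point (between the pads) lies 6 mm ahead of it; z points along the fingers, y is the line along which they close (so a half turn about z gives the same grasp; the last joint's range is limited). The gripper opens to 92 mm and grips with 3 to 60 N. Pads are 19 mm wide; open, the fingers measure 130 mm over their backs; the gripper's body (75 mm by 190 mm) begins 47 mm behind the grasp point.
Start: joints at [1.175, 0.342, 1.524, -0, 1.275, -0.146], TCP at [129.768, 508.726, 251.741] pointing down, gripper open.
Joint ranges: [-2.53, 2.53], [-0.77, 2.02], [0.04, 2.7], [-1, 4.14], [0.28, 2.66], [-3.11, 3.11]. Speed limits (rad/s): [2.57, 2.57, 3.14, 3.14, 3.14, 3.14].

### API

Orientations are given as [roll, pitch, yaw] about the fixed x, y, z axes, in that order (R = Rz(yaw) Ry(pitch) Rx(roll)).
In Python, from plant import bot gives the robot as it stands.
- The arm moves only by the tool play_rows, never from a script. Its argument "commands" is a list of rows, each an object of numbers: "x", "y", "z": the shift along the tool's x, y, z in m; "twist": the turn about the tool's z in degrees. In form: [{"x": .., "y": .., "z": .., "twist": ..}, ...]. A call has exactly 8 rows; each row is the pose to reach, as a shift and turn from the pose commanded when the call began, along the tool's axes at that moment; what a row does not reach only later rows make up. A row lasts 1/10 s, in which the tool goes at most 50 mm and 8.59 degrees, less where a joint would pass 70% of its speed; a pose out of reach is approached as far as the arm can. A call with a gripper value outside its range is refused whole. "jaw" is the closure, from 0 (fully open) to 1 (shut), set as the call begins (left out, the last holds). The fingers move at their own pace and stop on an object; the grip force is fixed at half the most. Time passes only in rows, so rows that repeat a pose let the fingers close, or fill a call up. It gives the time, the measured TCP pose, the force, the opening and the grip force at its end, in the units of the state.
- bot.get_obs(): the state, without advancing time (a new reading comes with each control period).
- bot.capture(name): name is "scene" or "top" or "wrist"; returns a dict with "pixels" (384x512x3 uint8, red, green, blue), "fx", "fy", "cx", "cy" (pixels), "eye" and "rotation" of the camera in the world. Camera axes: x right, y down, z forward; pixel columns grow to the right and rows downward; lengths in mm; the calibration is good to about 2 mm. A picture is of the moment at which its call begins. There is no depth.
- bot.close_job(): hands the job in; it is judged then, once.
The state is a dict: "time": time; "joint_positions": joint angles; "dq": joint speeds; "tau": joint torques, N m; "tool_pos": TCP position; "tcp_rot": TCP orientation; "contact_force": force on the tool from outside, world axes, zero at the start; "moment": the same for the moment, N m; "grip_width": finger opening in mm; "finger_force": force on a finger pad.
Only numpy, scipy, OpenCV 4.12 (cv2) and the standard library are available. Lean on these libraries where they do the work, as an engineer would, in place of code of your own. Each camera call takes 0.05 s, during which the arm holds its last target. There are 200 camera calls.

### The job

The two microscope slide trays stacked on the carrier are pinned at one end; pin the other end too. Take the longest of the three lock rods from the white rack by its black grip, push it straight down through the empty funnel collar and both trays into the base, and keep hold of it until it is fully home with its round guard resting on the collar, then let go. Leave the rod that is already fitted at the other end in place.

Things in the scene. Friction and masses are not known exactly. Their poses are not given: they have to be found in the camera images.
- rod_mid (a point): Longest of 3 upright rods in a white rack 44 mm high (wells 85 mm apart, 34 deep): steel shaft 12 mm thick, 86 long; guard disc 60 across, 6 thick; black round grip 18 across, 48 high, on top; about 0.15 kg. Point on the axis, 70 mm above the foot, 16 below the guard's underside; grip 22 to 70 above it. z: along the rod, to the grip. The other rods stand 22 and 44 mm lower, grips alike.
- collar (a point): Centre of the rim of the empty steel funnel on the top tray, 92 mm above the bench: 46 mm wide inside (52 outside), narrowing in 15 mm to a 22 mm throat. In line below: holes of both trays (26 mm) and base (28 mm, open to the bench). z up. Home: the guard lies on this rim, the foot 86 mm below it. Trays are loose, with 2 mm of play in the carrier's stops.
- socket (a point): Point on the bench at the bottom of the hole in the carrier's fixed grey base plate (290 x 130 mm, 26 mm thick), 92 mm straight below the empty collar. z up, y along the carrier towards the end that is already pinned.
- fitted_mid (a point): Middle (70 mm above its foot) of an identical rod already fitted, fully home, at the other end of the stack, 208 mm from the empty collar; its grip reaches 146 mm above the bench. To be left in place.
Mind the look-alikes: they are no part of the job. Leave any pink, purple or yellow look-alike of the part that bears rod_mid alone.

How it is judged:
By the outcome, as a careful person would: the job done as asked, in the order asked, and still so for the second after the job is handed in, with the robot touching nothing.
It also fails if it takes over 38 s, if anything falls off the work surface, if the arm or the gripper's body presses on something with over 40 N, if the wrist force passes 120 N, or if a joint passes its speed limit or range.

## Working session

There is one attempt and no reset: what is moved stays moved. The work goes in short steps, Python scripts to look and compute and a tool call to move; the robot and the scene stay as the last step left them, time stands still between calls to the robot, and variables do not carry over. Pictures are saved under pics/ and viewed, at most 10 in all, crops included, and the job is handed in when it is done.

Besides the shell and the picture viewer there is one more tool, called after "Emit:" by a JSON object that holds its "fn" and its "kwargs". play_rows: Moves the arm, as the interface text tells. Its arguments: {"type":"object","properties":{"commands":{"type":"array"},"jaw":{"type":"number"}},"required":["commands"]}

```bash
mkdir -p pics
python3 - <<'E'
from plant import bot
import cv2,numpy as np,pickle
d={}
for n in("scene","top","wrist"):
    c=bot.capture(n);d[n]=c;cv2.imwrite(f"pics/{n}0.png",c["pixels"][:,:,::-1])
    print(n,c["fx"],c["cx"],c["cy"],np.round(c["eye"],1),np.round(c["rotation"],3).tolist())
pickle.dump(d,open("d0.pkl","wb"))
im=np.hstack([cv2.resize(d[n]["pixels"][:,:,::-1],(400,300)) for n in("scene","wrist")])
cv2.imwrite("pics/sw0.png",im)
o=bot.get_obs();print(o)
E
```

```text
scene 356.7317407223576 257.74282991102586 195.31036292821778 [ 942.3 -238.3  649.2] [-2.476, -0.01, 1.082]
top 435.38540417606816 252.3903722706174 194.09410974237943 [446.  -21.6 985.7] [-3.015, 0.032, -1.549]
wrist 330.1727391638003 258.22581183115 192.52516889338338 [ 54.2 527.8 383.6] [2.85, 0.001, 1.321]
{'time': 0.15, 'joint_positions': array([ 1.17499886e+00,  3.42551764e-01,  1.52476520e+00, -1.99178393e-05,
        1.27537392e+00, -1.45986940e-01]), 'dq': array([ 8.33991480e-05, -3.87314663e-03,  3.30664080e-05,  7.94922862e-04,
       -1.47264026e-03,  1.64578980e-03]), 'tau': array([ 1.73995300e-03, -4.31471086e+01, -2.44357091e+01,  7.19254324e-02,
        5.36691200e-02, -5.21705567e-05]), 'tool_pos': array([129.66818964, 508.47067111, 251.22155956]), 'tcp_rot': array([-3.14050333e+00, -1.40913403e-04,  2.89178786e+00]), 'contact_force': array([ 0.04104427, -0.5301307 , -0.54847799]), 'moment': array([ 0.02708344,  0.03774674, -0.00690364]), 'finger_force': 0.0, 'grip_width': 91.70916614033632}
```

View pics/top0.png

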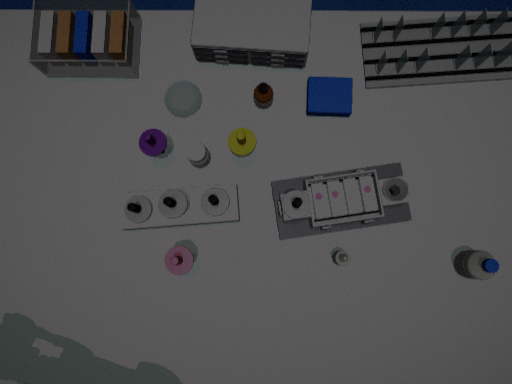

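View pics/scene0.png

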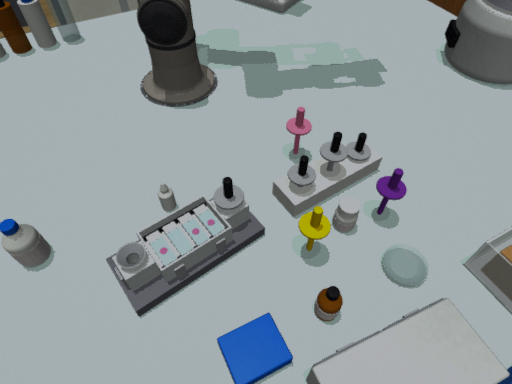

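The top view shows the rack's rods at guards (138,208), (173,203) and (215,200), the fitted rod at (296,203) and the empty collar at (395,189). In the scene view the grips are at (303,165), (336,140) and (361,142), and the collar is at (131,258).

```bash
cat > h.py <<'E'
import numpy as np,cv2
from scipy.spatial.transform import Rotation as R
def Rm(c): return R.from_euler('xyz',c["rotation"]).as_matrix() if np.ndim(c["rotation"])==1 else np.array(c["rotation"])
def ray(c,p):
    d=Rm(c)@[(p[0]-c["cx"])/c["fx"],(p[1]-c["cy"])/c["fy"],1]; return np.array(c["eye"]),d/np.linalg.norm(d)
def onz(c,p,z):
    e,d=ray(c,p); return e+d*(z-e[2])/d[2]
def proj(c,P):
    q=Rm(c).T@(np.array(P)-c["eye"]); return np.array([c["fx"]*q[0]/q[2]+c["cx"],c["fy"]*q[1]/q[2]+c["cy"]])
def tri(rs):
    A=sum(np.eye(3)-np.outer(d,d) for e,d in rs);b=sum((np.eye(3)-np.outer(d,d))@e for e,d in rs)
    P=np.linalg.solve(A,b); return P,[np.linalg.norm(np.cross(P-e,d)) for e,d in rs]
def black(im,t=40):
    m=(im.max(2)<t).astype(np.uint8); n,l,s,c=cv2.connectedComponentsWithStats(m)
    return m,[(s[i].tolist(),c[i].round(1).tolist()) for i in range(1,n) if 25<s[i,4]<900]
E
python3 - <<'E'
import pickle,cv2,numpy as np
from h import *
d=pickle.load(open("d0.pkl","rb"))
for n in("top","scene"):
    print(n,*black(d[n]["pixels"],45)[1],sep="\n")
t=d["top"]["pixels"][:,:,::-1];s=d["scene"]["pixels"][:,:,::-1]
a=cv2.resize(t[170:245,110:270],(800,375),interpolation=cv2.INTER_CUBIC)
b=cv2.resize(s[120:210,260:390],(325,225),interpolation=cv2.INTER_CUBIC)
e=cv2.resize(t[165:230,270:420],(475,225))
cv2.imwrite("pics/c1.png",np.vstack([np.clip(a*1.4,0,255).astype(np.uint8),np.hstack([b,e])]))
E
```

```text
top
([0, 0, 15, 9, 54], [6.5, 3.0])
([129, 0, 10, 18, 103], [132.6, 10.5])
([503, 0, 9, 11, 32], [508.2, 3.7])
([117, 20, 17, 47, 268], [128.8, 46.3])
([32, 62, 16, 11, 94], [41.4, 65.4])
([49, 62, 50, 4, 169], [74.3, 63.4])
([100, 62, 15, 4, 52], [107.4, 63.5])
([365, 67, 147, 15, 651], [439.1, 73.4])
([254, 83, 19, 26, 298], [262.6, 95.5])
([306, 82, 44, 35, 155], [322.7, 110.6])
([145, 135, 11, 11, 72], [151.2, 140.5])
([238, 138, 8, 6, 30], [241.6, 141.0])
([199, 157, 11, 11, 27], [205.4, 162.6])
([314, 172, 68, 50, 216], [359.6, 205.3])
([303, 180, 3, 10, 27], [303.9, 184.9])
([389, 185, 11, 11, 97], [394.2, 190.2])
([208, 194, 11, 11, 86], [213.2, 199.6])
([163, 197, 14, 11, 106], [169.3, 201.8])
([292, 197, 10, 11, 84], [296.6, 202.3])
([127, 203, 15, 10, 112], [134.0, 207.4])
([309, 217, 4, 11, 30], [310.3, 222.5])
([332, 251, 6, 13, 32], [334.3, 256.4])
([454, 250, 24, 29, 344], [462.8, 263.0])
([480, 258, 9, 14, 55], [483.8, 263.9])
scene
([0, 0, 27, 34, 311], [14.2, 14.2])
([446, 20, 15, 28, 273], [452.1, 34.2])
([331, 132, 11, 21, 143], [335.9, 142.0])
([355, 133, 11, 19, 122], [360.3, 142.1])
([299, 156, 9, 20, 137], [302.9, 165.2])
([224, 177, 9, 22, 161], [227.8, 187.7])
([138, 230, 126, 85, 450], [197.8, 273.9])
([326, 287, 13, 14, 149], [332.2, 293.4])
```

View pics/c1.png

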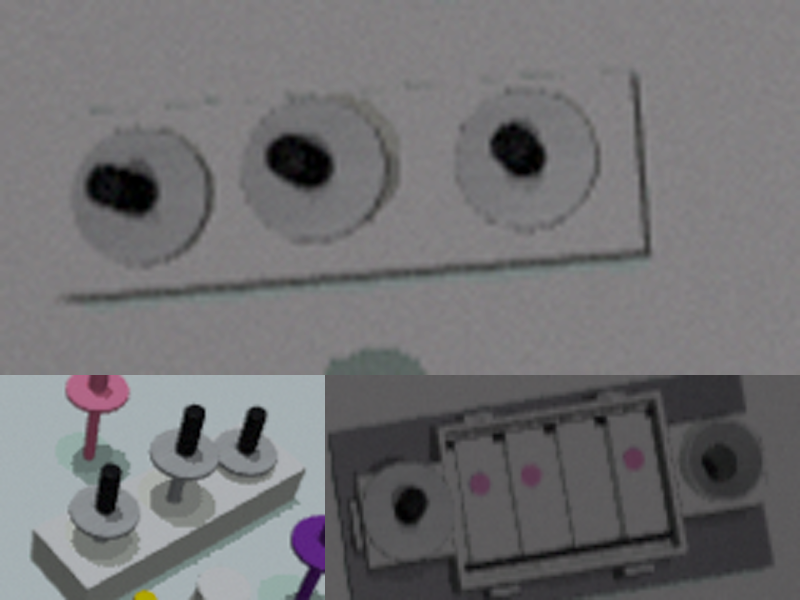

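The crop confirms that the middle rod, guard near (172,204), stands highest. Next I compute the positions.

Run:
```python
import pickle,cv2,numpy as np
from h import *
d=pickle.load(open("d0.pkl","rb"));T=d["top"];S=d["scene"]
np.set_printoptions(precision=1,suppress=True)
# approximate grip centroid z: triangulate
for nm,a,b in(("far",(134,207.4),(360.3,142.1)),("mid",(169.3,201.8),(335.9,142)),("low",(213.2,199.6),(302.9,165.2)),("fit",(296.6,202.3),(227.8,187.7))):
    print(nm,*tri([ray(T,a),ray(S,b)]))
print("mid grip@126",onz(T,(169.3,201.8),126),"sc",onz(S,(335.9,142),126),"guard@102",onz(T,(172.4,203.6),102))
print("fit grip@122",onz(T,(296.6,202.3),122),onz(S,(227.8,187.7),122))
print("collar",onz(T,(395,189.6),92),onz(S,(131,258),92),tri([ray(T,(395,189.6)),ray(S,(131,258))]))
# collar rim ellipse refine
for c,p,nm in((T,(395,189.6),"T"),(S,(131,258),"S")):
    x,y=map(int,p); g=cv2.cvtColor(c["pixels"],cv2.COLOR_RGB2GRAY)[y-24:y+24,x-24:x+24]
    cv2.imwrite(f"pics/col{nm}.png",cv2.resize(cv2.normalize(g,None,0,255,cv2.NORM_MINMAX),(384,384),interpolation=cv2.INTER_CUBIC))
cv2.imwrite("pics/col.png",np.hstack([cv2.imread(f"pics/col{k}.png") for k in "TS"]))
```

```text
far [526.9 255.8  85.8] [np.float64(1.2012244956389564), np.float64(1.2012244956388836)]
mid [535.4 171.9 129.8] [np.float64(1.3097077656137133), np.float64(1.3097077656136884)]
low [543.9  87.  108.5] [np.float64(1.2955857379088922), np.float64(1.295585737908906)]
fit [539.8 -81.1 125.5] [np.float64(1.2827196437352277), np.float64(1.2827196437352164)]
mid grip@126 [536.5 173.9 126. ] sc [532.  173.5 126. ] guard@102 [535.5 172.8 102. ]
fit grip@122 [540.6 -80.2 122. ] [536.6 -81.3 122. ]
collar [ 573.8 -283.2   92. ] [ 579.  -288.3   92. ] (array([ 574.6, -287.3,   84.2]), [np.float64(1.7788226952711554), np.float64(1.7788226952711297)])
```

View pics/col.png

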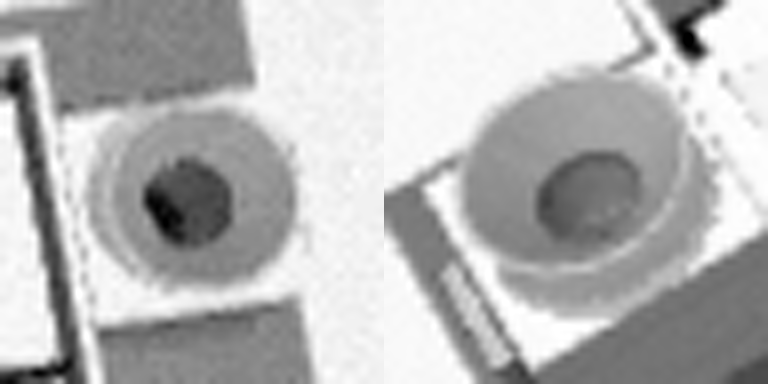

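The rim centre is at about (395.9,188.9) in the top view and (130.4,254.5) in the scene view. The rod is near (535.5,173).

```bash
cat > go.py <<'E'
from h import *
def go(o,P,yaw):
    M=R.from_euler('xyz',o["tcp_rot"]).as_matrix()
    w=(o["tcp_rot"][2]-yaw+np.pi)%(2*np.pi)-np.pi
    print("t",round(o["time"],2),"tcp",np.round(o["tool_pos"],1),"rot",np.round(o["tcp_rot"],4),"F",np.round(o["contact_force"],1),"w",round(o["grip_width"],1),"f",round(o["finger_force"],1))
    print("move mm",np.round(M.T@(np.array(P)-o["tool_pos"]),1),"twist",round(np.degrees(w),2))
E
python3 - <<'E'
from go import *; from plant import bot; import pickle
d=pickle.load(open("d0.pkl","rb"));T=d["top"];S=d["scene"]
print(tri([ray(T,(395.9,188.9)),ray(S,(130.4,254.5))]),onz(T,(395.9,188.9),92),onz(S,(130.4,254.5),92))
go(bot.get_obs(),(535.5,173,245),1.67)
E
```

```text
(array([ 574.52221372, -285.64863033,   95.28822753]), [np.float64(1.4970162551421944), np.float64(1.4970162551422748)]) [ 575.30493948 -285.10401198   92.        ] [ 571.73473705 -287.37714062   92.        ]
t 0.15 tcp [129.7 508.5 251.2] rot [-3.1405e+00 -1.0000e-04  2.8918e+00] F [ 0.  -0.5 -0.5] w 91.7 f 0.0
move mm [-476.2 -224.7    6.4] twist 70.0
```

Emit:
{"fn": "play_rows", "kwargs": {"commands": [{"x":-0.476,"y":-0.225,"z":0,"twist":70},{"x":-0.476,"y":-0.225,"z":0,"twist":70},{"x":-0.476,"y":-0.225,"z":0,"twist":70},{"x":-0.476,"y":-0.225,"z":0,"twist":70},{"x":-0.476,"y":-0.225,"z":0,"twist":70},{"x":-0.476,"y":-0.225,"z":0,"twist":70},{"x":-0.476,"y":-0.225,"z":0,"twist":70},{"x":-0.476,"y":-0.225,"z":0,"twist":70}], "jaw": 0}}

```text
time: 0.95
tool_pos: [439.1, 252.1, 251.7]
tcp_rot: [-3.141, -0.0, 1.685]
contact_force: [1.0, 0.0, -0.3]
grip_width: 91.7
finger_force: 0.0
```

```bash
python3 -c "
from go import *; from plant import bot
go(bot.get_obs(),(535.5,173,245),1.67)"
```

```text
t 0.95 tcp [439.1 252.1 251.7] rot [-3.1414e+00 -2.0000e-04  1.6854e+00] F [ 1.   0.  -0.3] w 91.7 f 0.0
move mm [-89.6  86.7   6.6] twist 0.88
```

Emit:
{"fn": "play_rows", "kwargs": {"commands": [{"x":-0.089,"y":0.087,"z":0,"twist":0},{"x":-0.089,"y":0.087,"z":0,"twist":0},{"x":-0.089,"y":0.087,"z":0,"twist":0},{"x":-0.089,"y":0.087,"z":0,"twist":0},{"x":-0.089,"y":0.087,"z":0,"twist":0},{"x":-0.089,"y":0.087,"z":0,"twist":0},{"x":-0.089,"y":0.087,"z":0,"twist":0},{"x":-0.089,"y":0.087,"z":0,"twist":0}]}}

```text
time: 1.75
tool_pos: [534.4, 176.7, 252.0]
tcp_rot: [3.141, -0.0, 1.693]
contact_force: [-0.9, 0.3, 0.0]
grip_width: 91.9
finger_force: 0.0
```

Run:
```python
from go import *; from plant import bot; import pickle
c=bot.capture("wrist");pickle.dump(c,open("w1.pkl","wb"));cv2.imwrite("pics/w1.png",c["pixels"][:,:,::-1])
go(bot.get_obs(),(535.5,173,133),1.67)
print(c["eye"],proj(c,(535.5,173,150)),proj(c,(535.5,173,102)))
print(*black(c["pixels"],45)[1],sep="\n")
```

```text
t 1.8 tcp [534.5 176.6 252. ] rot [ 3.1412e+00 -1.0000e-04  1.6931e+00] F [ 0.4 -0.1  0. ] w 91.8 f 0.0
move mm [ -3.7   0.5 119. ] twist 1.33
[524.61015    253.83295137 384.50293159] [259.11625786 206.946866  ] [258.92286107 189.22403532]
([252, 80, 20, 22, 156], [262.3, 90.9])
([248, 182, 22, 36, 633], [258.6, 199.8])
([137, 304, 14, 17, 160], [142.3, 310.3])
([366, 304, 15, 17, 169], [374.0, 310.4])
```

View pics/w1.png

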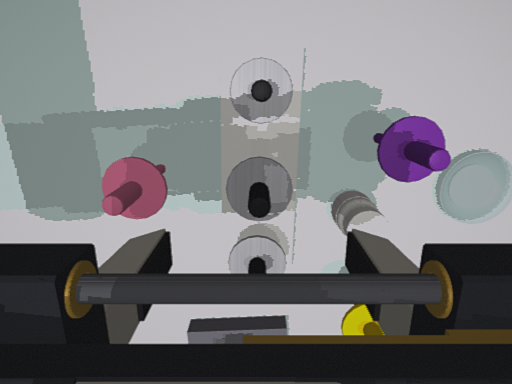

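The wrist view shows the long rod's grip at (259,200), within 2 px of the prediction. I descend and grasp.

Emit:
{"fn": "play_rows", "kwargs": {"commands": [{"x":-0.0045,"y":0.0005,"z":0.03,"twist":1.3},{"x":-0.0045,"y":0.0005,"z":0.06,"twist":1.3},{"x":-0.0045,"y":0.0005,"z":0.085,"twist":1.3},{"x":-0.0045,"y":0.0005,"z":0.1,"twist":1.3},{"x":-0.0045,"y":0.0005,"z":0.11,"twist":1.3},{"x":-0.0045,"y":0.0005,"z":0.118,"twist":1.3},{"x":-0.0045,"y":0.0005,"z":0.118,"twist":1.3},{"x":-0.0045,"y":0.0005,"z":0.118,"twist":1.3}]}}

```text
time: 2.6
tool_pos: [536.4, 171.6, 134.4]
tcp_rot: [3.14, -0.0, 1.669]
contact_force: [1.0, 0.1, 0.6]
grip_width: 91.7
finger_force: 0.0
```

Emit:
{"fn": "play_rows", "kwargs": {"commands": [{"x":0,"y":0,"z":0,"twist":0},{"x":0,"y":0,"z":0,"twist":0},{"x":0,"y":0,"z":0,"twist":0},{"x":0,"y":0,"z":0,"twist":0},{"x":0,"y":0,"z":0,"twist":0},{"x":0,"y":0,"z":0,"twist":0},{"x":0,"y":0,"z":0,"twist":0},{"x":0,"y":0,"z":0,"twist":0}], "jaw": 1}}

```text
time: 3.4
tool_pos: [536.0, 171.5, 133.7]
tcp_rot: [-3.142, -0.0, 1.669]
contact_force: [-0.8, -0.5, -0.5]
grip_width: 32.1
finger_force: 0.0
```

Run:
```python
from go import *; from plant import bot
c=bot.capture("wrist")
go(bot.get_obs(),(574.5,-285.6,290),1.67)
im=c["pixels"][:,:,::-1]; s=bot.capture("scene")["pixels"][90:240,240:440,::-1]
cv2.imwrite("pics/g1.png",np.hstack([cv2.resize(im,(400,300)),cv2.resize(s,(400,300))]))
```

```text
t 3.45 tcp [536.1 171.5 133.7] rot [ 3.1416e+00 -1.0000e-04  1.6691e+00] F [ 0.4 -0.2 -1.6] w 28.3 f 0.0
move mm [-458.6   -6.6 -156.3] twist -0.05
```

View pics/g1.png

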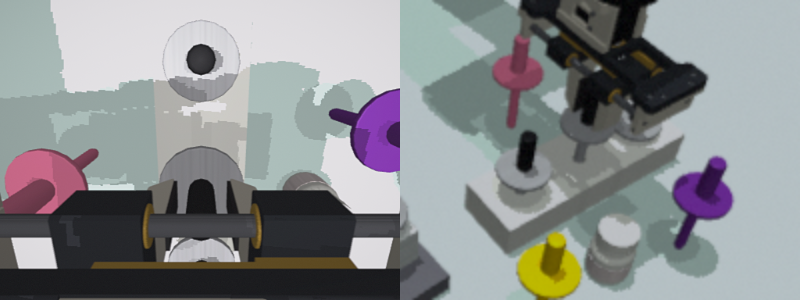

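The picture shows the fingers around the long rod's grip, centred and still closing. I let them finish.

Emit:
{"fn": "play_rows", "kwargs": {"commands": [{"x":0,"y":0,"z":0,"twist":0},{"x":0,"y":0,"z":0,"twist":0},{"x":0,"y":0,"z":0,"twist":0},{"x":0,"y":0,"z":0,"twist":0},{"x":0,"y":0,"z":-0.005,"twist":0},{"x":0,"y":0,"z":-0.01,"twist":0},{"x":0,"y":0,"z":-0.02,"twist":0},{"x":0,"y":0,"z":-0.03,"twist":0}]}}

```text
time: 4.3
tool_pos: [536.2, 171.5, 164.7]
tcp_rot: [3.141, -0.0, 1.669]
contact_force: [0.5, -0.1, -1.7]
grip_width: 17.5
finger_force: 30.0
```

Emit:
{"fn": "play_rows", "kwargs": {"commands": [{"x":0,"y":0,"z":-0.03,"twist":0},{"x":0,"y":0,"z":-0.06,"twist":0},{"x":0,"y":0,"z":-0.1,"twist":0},{"x":0,"y":0,"z":-0.126,"twist":0},{"x":-0.03,"y":0,"z":-0.126,"twist":0},{"x":-0.07,"y":0,"z":-0.126,"twist":0},{"x":-0.11,"y":0,"z":-0.126,"twist":0},{"x":-0.15,"y":0,"z":-0.126,"twist":0}]}}

```text
time: 5.1
tool_pos: [550.7, 20.9, 290.9]
tcp_rot: [3.14, 0.0, 1.67]
contact_force: [1.2, 0.4, -1.3]
grip_width: 17.6
finger_force: 30.0
```

Emit:
{"fn": "play_rows", "kwargs": {"commands": [{"x":-0.04,"y":0,"z":0,"twist":0},{"x":-0.08,"y":0,"z":0,"twist":0},{"x":-0.12,"y":0,"z":0,"twist":0},{"x":-0.16,"y":0,"z":0,"twist":0},{"x":-0.2,"y":0,"z":0,"twist":0},{"x":-0.23,"y":0,"z":0,"twist":0},{"x":-0.25,"y":0,"z":0,"twist":0},{"x":-0.255,"y":0,"z":0,"twist":0}]}}

```text
time: 5.9
tool_pos: [575.7, -233.5, 289.9]
tcp_rot: [3.141, 0.0, 1.667]
contact_force: [-0.4, 0.2, -1.7]
grip_width: 17.4
finger_force: 30.0
```

Run:
```python
from go import *; from plant import bot
go(bot.get_obs(),(574.5,-285.6,270),1.67)
```

```text
t 5.9 tcp [ 575.7 -233.5  289.9] rot [3.1414e+00 3.0000e-04 1.6669e+00] F [-0.4  0.2 -1.7] w 17.4 f 30.0
move mm [-51.8  -6.2  19.9] twist -0.18
```

Emit:
{"fn": "play_rows", "kwargs": {"commands": [{"x":-0.02,"y":-0.003,"z":0,"twist":0},{"x":-0.04,"y":-0.006,"z":0,"twist":0},{"x":-0.052,"y":-0.006,"z":0,"twist":0},{"x":-0.052,"y":-0.006,"z":0.02,"twist":0},{"x":-0.052,"y":-0.006,"z":0.04,"twist":0},{"x":-0.052,"y":-0.006,"z":0.04,"twist":0},{"x":-0.052,"y":-0.006,"z":0.04,"twist":0},{"x":-0.052,"y":-0.006,"z":0.04,"twist":0}]}}

```text
time: 6.7
tool_pos: [575.5, -284.2, 251.2]
tcp_rot: [3.14, 0.001, 1.669]
contact_force: [0.8, 0.5, -1.2]
grip_width: 17.7
finger_force: 30.0
```

Run:
```python
from go import *; from plant import bot; import pickle
d={n:bot.capture(n) for n in("wrist","scene","top")};pickle.dump(d,open("d2.pkl","wb"))
o=bot.get_obs();go(o,(574.5,-285.6,250),1.67)
P=o["tool_pos"]
for n in d: print(n,proj(d[n],(574.5,-285.6,92)),"foot",proj(d[n],P-[0,0,124]))
w=d["wrist"]["pixels"][:,:,::-1];s=d["scene"]["pixels"][180:300,60:220,::-1]
cv2.imwrite("pics/h1.png",np.hstack([cv2.resize(w,(400,300)),cv2.resize(s,(400,300))]))
```

```text
t 6.85 tcp [ 575.3 -284.1  250.8] rot [3.1401e+00 1.1000e-03 1.6693e+00] F [ 0.5  0.3 -0.9] w 17.6 f 30.0
move mm [-1.5 -1.   0.8] twist -0.04
wrist [256.66822213 183.54436866] foot [257.77208524 193.06340158]
scene [131.84319628 255.32487173] foot [127.30939221 245.21249272]
top [396.15200969 189.29274271] foot [400.57504884 186.44234175]
```

View pics/h1.png

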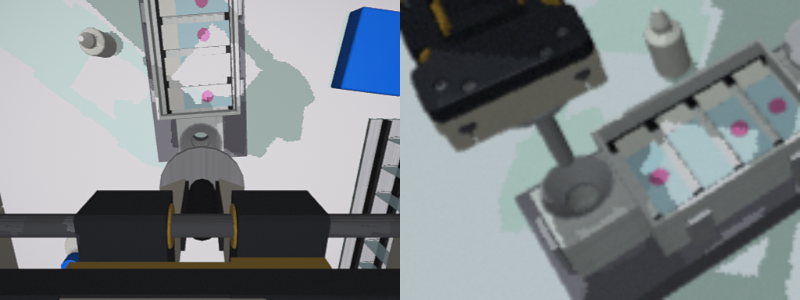

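The wrist view shows the collar rim at column 257, in line with the rod. In the scene view the foot hangs over the funnel, at about (127,245) against the rim at (131,255). I descend with force checks.

Emit:
{"fn": "play_rows", "kwargs": {"commands": [{"x":-0.0015,"y":-0.0005,"z":0.01,"twist":0},{"x":-0.0015,"y":-0.0005,"z":0.02,"twist":0},{"x":-0.0015,"y":-0.0005,"z":0.03,"twist":0},{"x":-0.0015,"y":-0.0005,"z":0.036,"twist":0},{"x":-0.0015,"y":-0.0005,"z":0.042,"twist":0},{"x":-0.0015,"y":-0.0005,"z":0.048,"twist":0},{"x":-0.0015,"y":-0.0005,"z":0.052,"twist":0},{"x":-0.0015,"y":-0.0005,"z":0.056,"twist":0}]}}

```text
time: 7.65
tool_pos: [574.7, -285.5, 193.5]
tcp_rot: [3.141, 0.0, 1.669]
contact_force: [-0.5, 0.3, -1.4]
grip_width: 17.3
finger_force: 30.0
```

In the throat with no contact force. I continue down.

Emit:
{"fn": "play_rows", "kwargs": {"commands": [{"x":0,"y":0,"z":0.005,"twist":0},{"x":0,"y":0,"z":0.01,"twist":0},{"x":0,"y":0,"z":0.015,"twist":0},{"x":0,"y":0,"z":0.02,"twist":0},{"x":0,"y":0,"z":0.025,"twist":0},{"x":0,"y":0,"z":0.03,"twist":0},{"x":0,"y":0,"z":0.035,"twist":0},{"x":0,"y":0,"z":0.04,"twist":0}]}}

```text
time: 8.45
tool_pos: [574.6, -285.5, 153.3]
tcp_rot: [3.142, -0.0, 1.669]
contact_force: [-0.3, -0.4, -1.0]
grip_width: 17.4
finger_force: 30.0
```

Emit:
{"fn": "play_rows", "kwargs": {"commands": [{"x":0,"y":0,"z":0.004,"twist":0},{"x":0,"y":0,"z":0.008,"twist":0},{"x":0,"y":0,"z":0.012,"twist":0},{"x":0,"y":0,"z":0.015,"twist":0},{"x":0,"y":0,"z":0.018,"twist":0},{"x":0,"y":0,"z":0.02,"twist":0},{"x":0,"y":0,"z":0.022,"twist":0},{"x":0,"y":0,"z":0.022,"twist":0}]}}

```text
time: 9.25
tool_pos: [574.5, -285.4, 131.4]
tcp_rot: [-3.141, -0.0, 1.669]
contact_force: [-0.6, -1.2, -2.2]
grip_width: 17.5
finger_force: 30.0
```

Emit:
{"fn": "play_rows", "kwargs": {"commands": [{"x":0,"y":0,"z":0.0005,"twist":0},{"x":0,"y":0,"z":0.001,"twist":0},{"x":0,"y":0,"z":0.0015,"twist":0},{"x":0,"y":0,"z":0.002,"twist":0},{"x":0,"y":0,"z":0.0022,"twist":0},{"x":0,"y":0,"z":0.0024,"twist":0},{"x":0,"y":0,"z":0.0026,"twist":0},{"x":0,"y":0,"z":0.0026,"twist":0}]}}

```text
time: 10.05
tool_pos: [574.6, -285.5, 129.7]
tcp_rot: [3.141, 0.0, 1.669]
contact_force: [-2.6, 0.9, 5.1]
grip_width: 17.6
finger_force: 30.0
```

Emit:
{"fn": "play_rows", "kwargs": {"commands": [{"x":0,"y":0,"z":0.0003,"twist":0},{"x":0,"y":0,"z":0.0006,"twist":0},{"x":0,"y":0,"z":0.0008,"twist":0},{"x":0,"y":0,"z":0.001,"twist":0},{"x":0,"y":0,"z":0.001,"twist":0},{"x":0,"y":0,"z":0.001,"twist":0},{"x":0,"y":0,"z":0.001,"twist":0},{"x":0,"y":0,"z":0.001,"twist":0}]}}

```text
time: 10.85
tool_pos: [574.7, -285.5, 129.7]
tcp_rot: [3.141, 0.001, 1.669]
contact_force: [-3.3, 2.5, 10.2]
grip_width: 17.2
finger_force: 30.0
```

Run:
```python
from go import *; from plant import bot
go(bot.get_obs(),(574.5,-285.6,250),1.67)
w=bot.capture("wrist")["pixels"][:,:,::-1];s=bot.capture("scene")["pixels"][180:300,60:220,::-1]
cv2.imwrite("pics/i1.png",np.hstack([cv2.resize(w,(400,300)),cv2.resize(s,(400,300))]))
```

```text
t 10.85 tcp [ 574.7 -285.5  129.7] rot [3.1407e+00 7.0000e-04 1.6692e+00] F [-3.3  2.5 10.2] w 17.2 f 30.0
move mm [-2.000e-01 -1.000e-01 -1.203e+02] twist -0.04
```

View pics/i1.png

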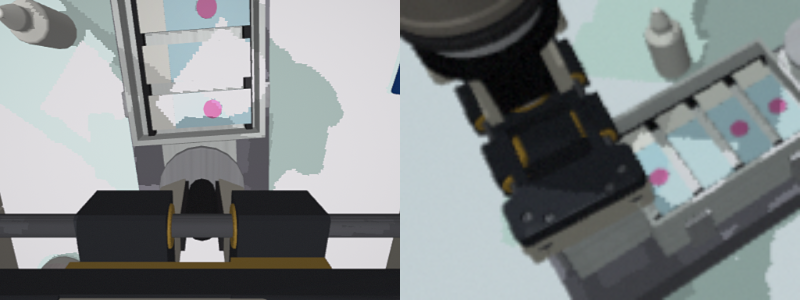

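The wrist picture shows the guard over the collar. The height matches home at 129.7 mm, and the force rises when I push. I release.

Emit:
{"fn": "play_rows", "kwargs": {"commands": [{"x":0,"y":0,"z":-0.001,"twist":0},{"x":0,"y":0,"z":-0.001,"twist":0},{"x":0,"y":0,"z":-0.001,"twist":0},{"x":0,"y":0,"z":-0.001,"twist":0},{"x":0,"y":0,"z":-0.001,"twist":0},{"x":0,"y":0,"z":-0.001,"twist":0},{"x":0,"y":0,"z":-0.001,"twist":0},{"x":0,"y":0,"z":-0.001,"twist":0}], "jaw": 0}}

```text
time: 11.75
tool_pos: [574.6, -285.5, 129.1]
tcp_rot: [3.142, -0.0, 1.669]
contact_force: [0.1, 0.1, -0.4]
grip_width: 77.0
finger_force: 0.0
```

Emit:
{"fn": "play_rows", "kwargs": {"commands": [{"x":0,"y":0,"z":0,"twist":0},{"x":0,"y":0,"z":0,"twist":0},{"x":0,"y":0,"z":-0.005,"twist":0},{"x":0,"y":0,"z":-0.015,"twist":0},{"x":0,"y":0,"z":-0.035,"twist":0},{"x":0,"y":0,"z":-0.06,"twist":0},{"x":0,"y":0,"z":-0.09,"twist":0},{"x":0,"y":0,"z":-0.12,"twist":0}]}}

```text
time: 12.55
tool_pos: [574.5, -285.4, 251.2]
tcp_rot: [3.141, 0.0, 1.669]
contact_force: [-0.1, -0.5, 0.5]
grip_width: 91.7
finger_force: 0.0
```

Emit:
{"fn": "play_rows", "kwargs": {"commands": [{"x":0,"y":0,"z":-0.03,"twist":0},{"x":0,"y":-0.04,"z":-0.03,"twist":0},{"x":0,"y":-0.08,"z":-0.03,"twist":0},{"x":0,"y":-0.12,"z":-0.03,"twist":0},{"x":0,"y":-0.15,"z":-0.03,"twist":0},{"x":0,"y":-0.16,"z":-0.03,"twist":0},{"x":0,"y":-0.16,"z":-0.03,"twist":0},{"x":0,"y":-0.16,"z":-0.03,"twist":0}]}}

```text
time: 13.35
tool_pos: [416.4, -301.4, 279.7]
tcp_rot: [3.14, 0.001, 1.669]
contact_force: [1.0, -0.3, 0.2]
grip_width: 91.8
finger_force: 0.0
```

Run:
```python
from go import *; from plant import bot
go(bot.get_obs(),(574.5,-285.6,250),1.67)
t=bot.capture("top")["pixels"][140:290,100:450,::-1];s=bot.capture("scene")["pixels"][150:310,80:280,::-1]
cv2.imwrite("pics/j1.png",np.hstack([cv2.resize(t,(400,300)),cv2.resize(s,(400,300))]))
```

```text
t 13.35 tcp [ 416.4 -301.4  279.7] rot [3.1402e+00 8.0000e-04 1.6690e+00] F [ 1.  -0.3  0.2] w 91.8 f 0.0
move mm [  0.2 158.9  29.9] twist -0.05
```

View pics/j1.png

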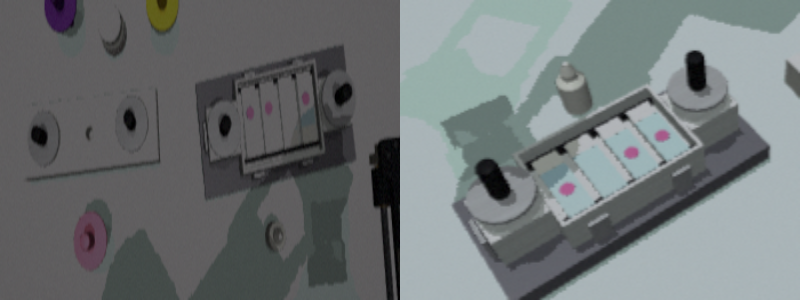

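The picture shows the new rod seated level with its guard on the collar. The fitted rod and the look-alikes are untouched.

```bash
python3 -c "
from plant import bot
print(bot.close_job())"
```

```text
the job is handed in; nothing more can be done
None
```

The longest rod is pushed fully home with its guard on the empty collar and released; the already fitted rod was left in place, and the job was handed in at about 13.5 s (no verdict was shown).

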